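Mesh a three-lug coupling half onto a gearmotor

TASK

Pick the orange-lugged coupling half that has three lugs, turn it so that its lugs drop between the three jaws of the gearmotor's upright coupling flange, and lower it in without dropping it. Then push it down fully home against the stiff brass bush until its lugs rest on the flange, and let go. Leave the four-lug coupling half and the loose yellow carton on the counter where they are.

Things in the scene. Friction and masses are not known exactly. Their poses are not given: they have to be found in the camera images.
- hub3: The coupling half to fit: loose, standing lugs down. Three orange lugs, 48 deg wide, 24 mm high, reach 46 mm from the axis, at 0, 120, 240 deg from its x. Above them a bright hexagonal boss, 40 mm across flats, heights 24 to 64 mm, to grip from above; flats face along x and every 60 deg on. Origin on the axis at the underside, z up. 0.3 to 0.54 kg.
- seat (a point): Axis of the fixed gearmotor's upright coupling, at the top of its dark 100 mm flange, 70 mm over the counter. 3 steel jaws, 48 deg wide, 24 mm high, radius 28-50 mm, never turn; the 3 gaps (72 deg) are centred at 0, 120, 240 deg from the point's x. Between: a 34 mm brass bush, 10 mm proud; 12 N slides it down, it stays down. Home: hub3 origin here, bush flush. Motor can: to +x, below flange.
- hub4: A wrong coupling half, to be left alone: loose, standing lugs down. Four orange lugs, 40 deg wide, 24 mm high, reach 46 mm from the axis, at 0, 90, 180, 270 deg from its x. Above them a bright hexagonal boss, 40 mm across flats, heights 24 to 64 mm, to grip from above; flats face every 60 deg. Origin on the axis at the underside, z up.
- carton: Loose yellow spare-parts carton with a white band, to be left alone: 80 mm along its x, 120 mm along its y, 60 mm high. Origin at the centre of its underside.
Things that resemble listed ones, but are neither listed nor needed, are in the scene too. Of the things that look like the part that bears seat, the middle-sized one is meant.

How it is judged:
By the outcome, as a careful person would: the job done as asked, in the order asked, and still so for the second after the job is handed in, with the robot touching nothing.
It also fails if it takes over 38 s, if anything falls off the work surface, if the arm or the gripper's body presses on something with over 40 N, if the wrist force passes 120 N, or if a joint passes its speed limit or range.

ROBOT

A 7-joint arm with a two-finger parallel gripper is mounted at the origin on the work surface. World frame = base frame: x ahead of the robot, y to its left, z up, the work surface at z = 0. Lengths are in m, angles in rad, forces in N, time in s.
With the tool pointing down it reaches from about 0.4 to 0.925 m from the base axis. Payload 5.6 kg.
Tool frame: the origin (TCP) lies at the very end of the fingers, on their centre line; the grasp point (between the pads) lies tcp_to_grasp behind it (tcp_to_grasp is the distance from the TCP to the grasp point, in m); z points along the fingers, y is the direction in which the jaws open and shut (so a half turn about z gives the same grasp; the last joint's range is limited). The gripper opens to 85 mm and grips with 20 to 120 N. Pads are 22 mm wide; open, the fingers measure 114 mm over their backs; the gripper's body (76 mm by 85 mm) begins 54 mm behind the grasp point. The pads swing forward as they close: fully open they stand 13 mm farther back than shut.
Start: joints at [-1.22, 0.468, -0.012, 1.603, 0.006, 1.071, -0.056], TCP at [0.249, 0.6, 0.231] pointing down, gripper open.
Joint ranges: [-2.53, 2.53], [-0.31, 2.02], [-1.57, 1.55], [0.28, 2.44], [-1.29, 4.43], [0.15, 1.84], [-2.92, 2.92]. Speed limits (rad/s): [2.57, 2.57, 3.14, 3.14, 3.14, 3.14, 3.14].

INTERFACE

Orientations are given as [roll, pitch, yaw] about the fixed x, y, z axes, in that order (R = Rz(yaw) Ry(pitch) Rx(roll)).
In Python, from cell import observe, capture, finish_job, tcp_to_grasp gives the robot as it stands.
- The arm moves only by the tool jog_arm, never from a script. Its argument "targets" is a list of rows, each an object of numbers: "claw": the finger opening in cm, from 0 to 8.54; "x", "y", "z": the shift along the world's x, y, z in cm; "ax", "ay", "az": the turn, a rotation vector about the world's x, y, z in rad. A call has 1 to 12 rows; each row is the pose to reach, as a shift and turn from the pose commanded when the call began; what a row does not reach only later rows make up. A row lasts 1/8 s, in which the tool goes at most 62.5 mm and 10.7 degrees, less where a joint would pass 70% of its speed; a pose out of reach is approached as far as the arm can. A call with a gripper value outside its range is refused whole. The fingers move at their own pace and stop on an object; the grip force is fixed at half the most. Time passes only in rows, so rows that repeat a pose let the fingers close. It gives the time, the measured TCP pose, the force and the opening at its end, in the units of the state.
- observe(): the state, without advancing time (a new reading comes with each control period).
- capture(name): name is "scene" or "top" or "wrist"; returns a dict with "image" (384x512x3 uint8, red, green, blue), "fx", "fy", "cx", "cy" (pixels), "R" (3x3) and "t" (3): a world point X has camera coordinates R X + t. Camera axes: x right, y down, z forward; pixel columns grow to the right and rows downward; lengths in m; the calibration is good to about 2 mm. A picture is of the moment at which its call begins. There is no depth.
- finish_job(): hands the job in, once; it reports no verdict.
The state is a dict: "time_s": time; "qpos": joint angles; "dq": joint speeds; "joint_efforts": joint torques, N m; "ee_pos": TCP position; "ee_rot": TCP orientation; "ft_force": force on the tool from outside, world axes, zero at the start; "moment": the same for the moment, N m; "opening": finger opening in m.
Only numpy, scipy, OpenCV 4.12 (cv2) and the standard library are available. Lean on these libraries where they do the work, as an engineer would, in place of code of your own. Each camera call takes 0.05 s, during which the arm holds its last target.

## Working session

There is one attempt and no reset: what is moved stays moved. The work goes in short steps, Python scripts to look and compute and a tool call to move; the robot and the scene stay as the last step left them, time stands still between calls to the robot, and variables do not carry over. Pictures are saved under pics/ and viewed, and the job is handed in when it is done.

Besides the shell and the picture viewer there is one more tool, called after ">>>" as name(argument=value, ...), one argument or row to a line, values as JSON. jog_arm: Moves the arm, as the interface text tells. Its arguments: {"type":"object","properties":{"targets":{"type":"array"}},"required":["targets"]}

```bash
ls; mkdir -p pics; cat > h.py <<'E'
import numpy as np, cv2
from cell import observe, capture, finish_job, tcp_to_grasp
import pickle
def snap(n,tag):
    c=capture(n); pickle.dump(c,open(f'pics/{tag}.pkl','wb')); cv2.imwrite(f'pics/{tag}.png',cv2.cvtColor(np.asarray(c['image']),cv2.COLOR_RGB2BGR)); return c
def load(tag): return pickle.load(open(f'pics/{tag}.pkl','rb'))
def crop(tag,u0,v0,u1,v1,s,out):
    im=cv2.imread(f'pics/{tag}.png')[v0:v1,u0:u1]; cv2.imwrite(f'pics/{out}.png',cv2.resize(im,None,fx=s,fy=s,interpolation=cv2.INTER_CUBIC))
def ray(c,u,v,z):
    R=np.array(c['R']);t=np.array(c['t']); d=R.T@np.array([(u-c['cx'])/c['fx'],(v-c['cy'])/c['fy'],1]); o=-R.T@t
    return o+d*(z-o[2])/d[2]
def proj(c,X):
    p=np.array(c['R'])@np.array(X)+np.array(c['t']); return np.array([c['fx']*p[0]/p[2]+c['cx'],c['fy']*p[1]/p[2]+c['cy']])
E
python3 - <<'E'
from h import *
print(observe(),tcp_to_grasp)
for n in('scene','top','wrist'):
    c=snap(n,n+'0'); print(n,c['fx'],c['cx'],c['cy'],-np.array(c['R']).T@c['t'])
E
```

```text
pics
{'time_s': 0.0, 'qpos': array([-1.22000261,  0.46837383, -0.01158563,  1.60360507,  0.00601245,
        1.07136875, -0.05630069]), 'dq': array([ 0.00149957,  0.00023651, -0.00137855,  0.00137749,  0.00074544,
        0.00136167,  0.00122554]), 'joint_efforts': array([-4.37412973e-05, -5.32376540e+01,  2.18652055e-02, -2.51303351e+01,
        1.15857800e-02,  7.91862840e-03,  8.38522425e-06]), 'ee_pos': array([0.2492707 , 0.59972206, 0.23034816]), 'ee_rot': array([-3.13987734e+00,  1.39769820e-04,  2.74772493e+00]), 'ft_force': array([-0.53966271,  0.07247009,  0.32097423]), 'moment': array([-0.01340916, -0.01111524, -0.0017294 ]), 'opening': 0.08571493780632644} 0.0187
scene 354.95057351978767 252.25241758014133 189.9211603823355 [0.91458525 0.20564997 0.97869152]
top 380.8467990139406 257.28790991607156 187.98033849387093 [0.39723895 0.01385205 1.20634589]
wrist 289.8755261620866 253.94430099885435 191.72191865742727 [0.17398985 0.63124043 0.37336765]
```

View pics/scene0.png

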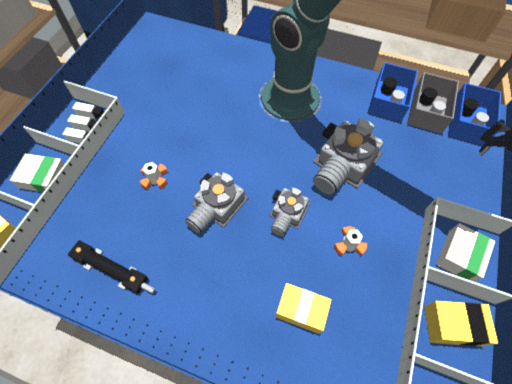

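View pics/top0.png

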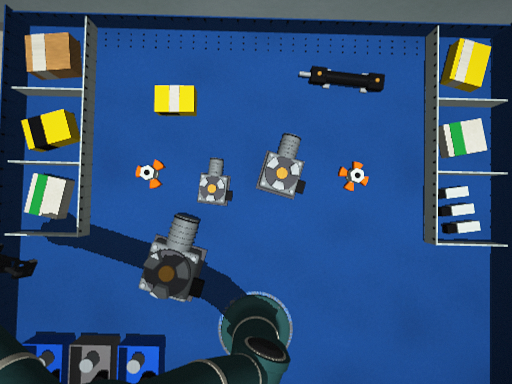

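View pics/wrist0.png

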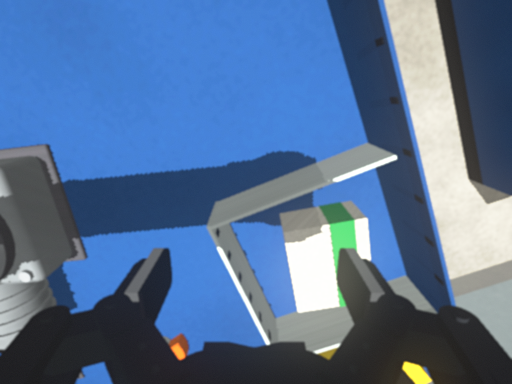

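The two hubs are at top-image (149,173) and (355,175). The three couplings are at (212,188) small, (281,172) medium and (167,273) large. I'll enlarge these next.

```bash
python3 - <<'E'
from h import *
crop('top0',120,145,180,200,8,'a'); crop('top0',325,145,385,200,8,'b'); crop('top0',245,125,315,205,7,'c');crop('scene0',180,165,250,235,8,'d')
a=cv2.imread('pics/a.png');b=cv2.imread('pics/b.png')
cv2.imwrite('pics/ab.png',cv2.hconcat([a[:,:400],b[:,:400]]))
E
```

```text
(no output)
```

View pics/ab.png

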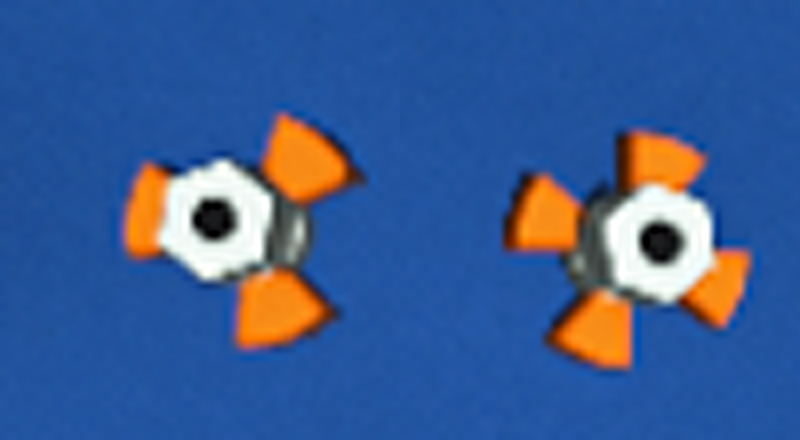

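View pics/c.png

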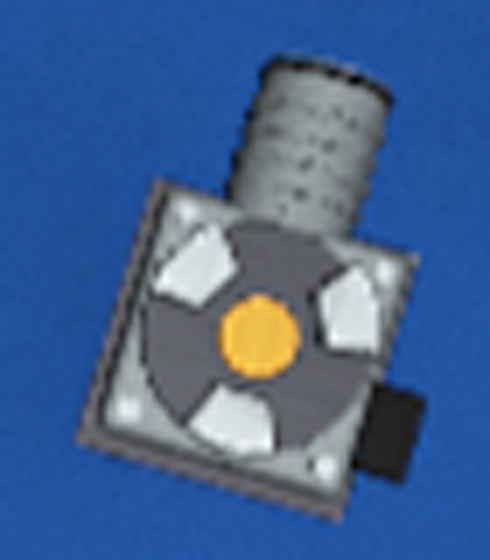

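View pics/d.png

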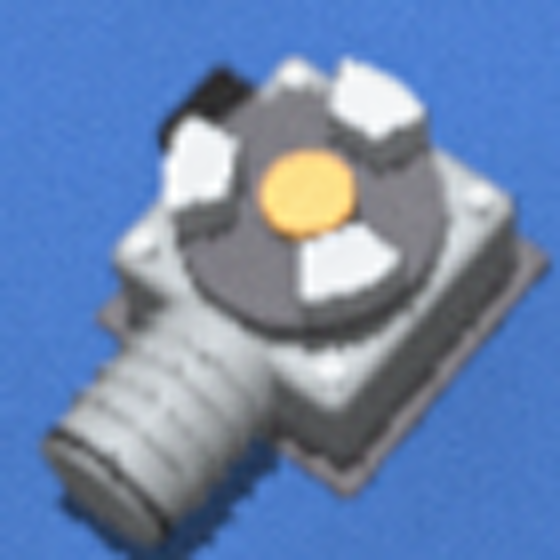

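Left hub has three lugs, so it is hub3 (hex hole near top px (146.7,172.5)). The medium flange has its bush at top px (282,173) and jaws at about 2 o'clock, 6 o'clock and 10 o'clock. Next I fit the model outlines.

```bash
cat > fit.py <<'E'
from h import *
from scipy.optimize import minimize
S=4
def poly(c,pts): return np.array([(proj(c,p)+.5)*S for p in pts])
def hull(m,c,pts,val):
    q=cv2.convexHull(poly(c,pts).astype(np.float32))
    cv2.fillPoly(m,[np.round(q*16).astype(np.int32)],val,shift=4)
def sector(x,y,a,w,r0,r1,z):
    th=np.linspace(a-w/2,a+w/2,9)
    return [(x+r1*np.cos(t),y+r1*np.sin(t),z) for t in th]+[(x+r0*np.cos(t),y+r0*np.sin(t),z) for t in th[::-1]]
D=np.deg2rad
def rend_hub(c,p,z0=0,shape=(384,512)):
    x,y,a=p; m=np.zeros((shape[0]*S,shape[1]*S),np.uint8)
    for k in range(3):
        A=a+k*D(120)
        hull(m,c,sector(x,y,A,D(48),.018,.046,z0)+sector(x,y,A,D(48),.018,.046,z0+.024),1)
    hx=[(x+.0231*np.cos(a+D(30+60*k)),y+.0231*np.sin(a+D(30+60*k)),z) for k in range(6) for z in(z0+.024,z0+.064)]
    hull(m,c,hx,0)
    return m
def rend_jaw(c,p,zb=.07):
    x,y,a=p; m=np.zeros((384*S,512*S),np.uint8)
    for k in range(3):
        s=[q for z in ((zb+.024,)) for q in sector(x,y,a+D(60)+k*D(120),D(48),.028,.05,z)]
        q=poly(c,s); cv2.fillPoly(m,[np.round(q*16).astype(np.int32)],1,shift=4)
    return m
def fit(cs,masks,rend,p0,step=(.004,.004,.1)):
    def cost(p):
        s=0
        for c,mk in zip(cs,masks):
            m=cv2.resize(rend(c,p).astype(np.float32),(512,384),interpolation=cv2.INTER_AREA)
            s+=np.abs(m-mk).sum()/mk.sum()
        return s
    best=None
    sim=np.array([p0]+[np.array(p0)+np.eye(3)[i]*step[i] for i in range(3)])
    r=minimize(cost,p0,method='Nelder-Mead',options=dict(initial_simplex=sim,xatol=1e-5,fatol=1e-5,maxiter=200))
    return r.x,r.fun
def hsv(c): return cv2.cvtColor(np.asarray(c['image']),cv2.COLOR_RGB2HSV).astype(int)
def orange(c,box,z=None):
    h=hsv(c); m=((h[...,0]<20)&(h[...,1]>150)&(h[...,2]>90)).astype(np.float32)
    o=np.zeros_like(m);u0,v0,u1,v1=box;o[v0:v1,u0:u1]=m[v0:v1,u0:u1];return o
def white(c,box,t=200):
    h=hsv(c); m=((h[...,1]<40)&(h[...,2]>t)).astype(np.float32)
    o=np.zeros_like(m);u0,v0,u1,v1=box;o[v0:v1,u0:u1]=m[v0:v1,u0:u1];return o
E
cat > f1.py <<'E'
from fit import *
ct,cs=load('top0'),load('scene0')
p=ray(ct,146.75,172.5,.064); print('hub',p, ray(cs,352,237,.064))
s=ray(ct,282.1,173,.08); print('seat',s, ray(cs,180+308/8,165+193/8,.08))
mt=orange(ct,(125,150,175,195)); ms=orange(cs,(325,220,375,262)); print(mt.sum(),ms.sum())
# initial yaw: lug toward image left = +y => 90deg about
for a in (60,75,90,105,120):
    print('top',a,*fit([ct],[mt],rend_hub,[p[0],p[1],D(a)]))
    print('both',a,*fit([ct,cs],[mt,ms],rend_hub,[p[0],p[1],D(a)]))
wt=white(ct,(258,150,303,195),190); ws=white(cs,(196,168,238,208),215);print(wt.sum(),ws.sum())
for a in (-60,-30,0,30,60):
    print('seat',a,*fit([ct],[wt],rend_jaw,[s[0],s[1],D(a)]),*fit([cs],[ws],rend_jaw,[s[0],s[1],D(a)]))
E
python3 f1.py
```

```text
hub [0.47661795 0.33590091 0.064     ] [0.48583257 0.33298928 0.064     ]
seat [ 0.48420576 -0.0687948   0.08      ] [ 0.48755883 -0.06372084  0.08      ]
192.0 169.0
top 60 [0.47874397 0.3377265  1.43203877] 0.27734375
both 60 [0.47893599 0.33749588 1.42127299] 1.143689513206482
top 75 [0.47860991 0.33705505 1.40960498] 0.2776692807674408
both 75 [0.47810856 0.33798767 1.40244789] 1.145792841911316
top 90 [0.47921569 0.33767052 1.4067944 ] 0.2845052182674408
both 90 [0.47872523 0.33778836 1.4116079 ] 1.1496086120605469
top 105 [0.47918429 0.33711215 1.42316951] 0.2789713442325592
both 105 [0.47809477 0.33742928 1.4181014 ] 1.1478172540664673
top 120 [0.47840903 0.33760329 1.42383799] 0.2796224057674408
both 120 [0.47881512 0.33734266 1.40109918] 1.1491791009902954
238.0 227.0
seat -60 [ 0.48535396 -0.06647068 -0.23950695] 0.37657561898231506 [ 0.4858612  -0.06631245 -0.26275212] 0.3862885534763336
seat -30 [ 0.4855637  -0.06675003 -0.28235457] 0.37106093764305115 [ 0.48591734 -0.06598208 -0.27192467] 0.3882158696651459
seat 0 [ 0.48516098 -0.06666161 -0.24272455] 0.3702731132507324 [ 0.48597606 -0.06652461 -0.26805351] 0.382709264755249
seat 30 [ 0.4854956  -0.06613259 -0.26275485] 0.3707983195781708 [ 0.48571535 -0.06606602 -0.27275973] 0.38683921098709106
seat 60 [ 0.48535396 -0.06647068  1.85488816] 0.37657561898231506 [ 0.4858612  -0.06631245  1.83164298] 0.3862885534763336
```

```bash
cat > ov.py <<'E'
from fit import *
def overlay(tag,ms,box,s,out):
    u0,v0,u1,v1=box
    im=cv2.imread(f'pics/{tag}.png')[v0:v1,u0:u1]; im=cv2.resize(im,None,fx=s,fy=s,interpolation=cv2.INTER_CUBIC)
    for m,col in ms:
        mm=cv2.resize(m[v0*S:v1*S,u0*S:u1*S],(im.shape[1],im.shape[0]),interpolation=cv2.INTER_NEAREST)
        cn,_=cv2.findContours(mm,cv2.RETR_LIST,cv2.CHAIN_APPROX_NONE); cv2.drawContours(im,cn,-1,col,1)
    cv2.imwrite(f'pics/{out}.png',im); return im
E
python3 - <<'E'
from ov import *
cs=load('scene0');ct=load('top0')
h=[.4787,.3375,1.42];s=[.4855,-.0664,-.265]
a=overlay('scene0',[(rend_hub(cs,h),(0,255,0))],(325,215,380,265),7,'o1')
b=overlay('top0',[(rend_hub(ct,h),(0,255,0))],(120,148,175,198),7,'o2')
c=overlay('top0',[(rend_jaw(ct,s),(0,255,0))],(255,148,310,198),7,'o3')
d=overlay('scene0',[(rend_jaw(cs,s),(0,255,0))],(190,163,245,213),7,'o4')
cv2.imwrite('pics/o.png',cv2.resize(cv2.vconcat([cv2.hconcat([a,b]),cv2.hconcat([c,d])]),(660,600)))
E
```

```text
(no output)
```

View pics/o.png

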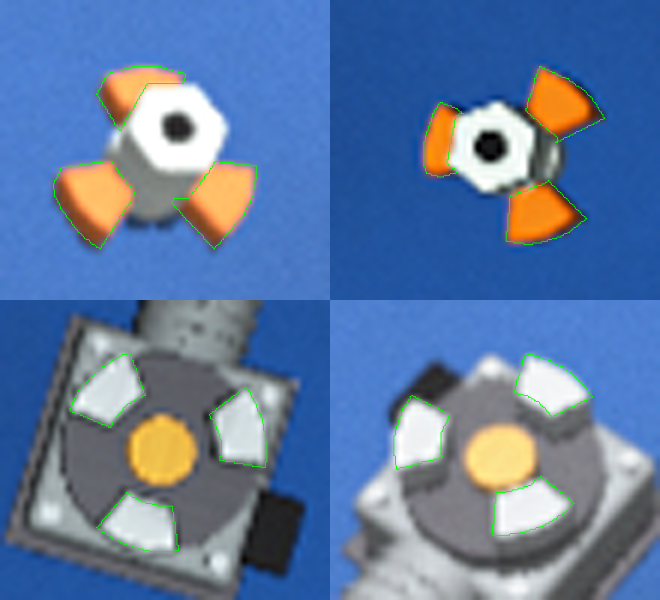

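Overlays agree in both cameras: hub3 is at about (0.479,0.3375) with yaw 1.42, and the seat is at about (0.4857,-0.0664) with yaw -0.265 (mod 120°). I'll move above hub3 and look with the wrist camera.

>>> jog_arm(
  targets=[
    {"x": 4,"y": -4.5,"z": 0,"az": 0.08},
    {"x": 8,"y": -9,"z": 0,"az": 0.16},
    {"x": 12,"y": -13.5,"z": -1,"az": 0.24},
    {"x": 16,"y": -18,"z": -3,"az": 0.244},
    {"x": 20,"y": -22.5,"z": -5,"az": 0.244},
    {"x": 22.9,"y": -26.2,"z": -7,"az": 0.244},
    {"x": 22.9,"y": -26.2,"z": -7,"az": 0.244},
    {"x": 22.9,"y": -26.2,"z": -7,"az": 0.244},
  ],
)

```text
invalid input
```

```bash
python3 - <<'E'
from ov import *
o=observe();print(o['time_s'],o['ee_pos'],o['ee_rot'],o['ft_force'],o['qpos'])
cw=snap('wrist','w1')
h=[.4787,.3375,1.42]
print(proj(cw,[.4787,.3375,.064]))
overlay('w1',[(rend_hub(cw,h),(0,255,0))],(100,100,400,325),2.6,'ow1')
E
```

```text
0.15 [0.24931757 0.59983793 0.2305683 ] [-3.14027417e+00  1.28874768e-04  2.74775083e+00] [0.24690471 0.0901261  0.0603176 ] [-1.2199985   0.46817166 -0.01158645  1.60339019  0.00602221  1.07138895
 -0.05627492]
[147.56353    381.22507674]
```

View pics/ow1.png

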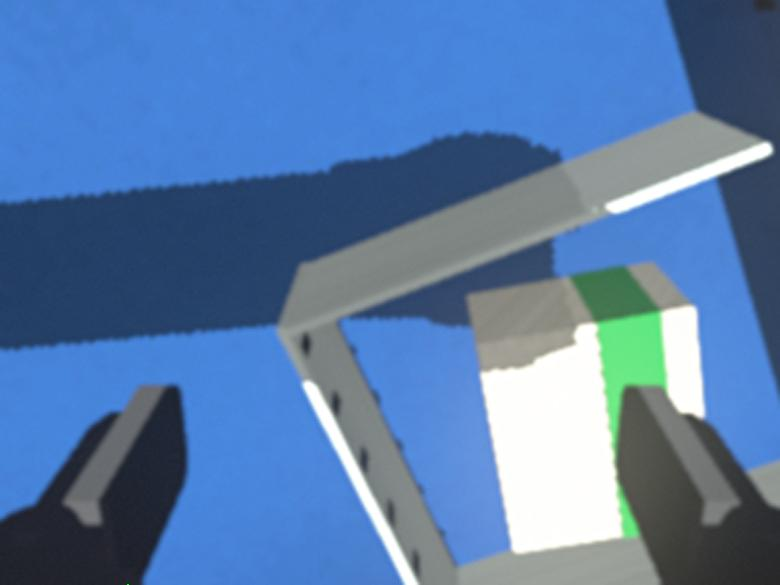

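The call was refused, and the picture shows the arm still at the start. Each row probably needs every field.

>>> jog_arm(
  targets=[
    {"claw": 8.5,"x": 4,"y": -4.5,"z": 0,"ax": 0,"ay": 0,"az": 0.08},
    {"claw": 8.5,"x": 8,"y": -9,"z": 0,"ax": 0,"ay": 0,"az": 0.16},
    {"claw": 8.5,"x": 12,"y": -13.5,"z": -1,"ax": 0,"ay": 0,"az": 0.24},
    {"claw": 8.5,"x": 16,"y": -18,"z": -3,"ax": 0,"ay": 0,"az": 0.244},
    {"claw": 8.5,"x": 20,"y": -22.5,"z": -5,"ax": 0,"ay": 0,"az": 0.244},
    {"claw": 8.5,"x": 22.9,"y": -26.2,"z": -7,"ax": 0,"ay": 0,"az": 0.244},
    {"claw": 8.5,"x": 22.9,"y": -26.2,"z": -7,"ax": 0,"ay": 0,"az": 0.244},
    {"claw": 8.5,"x": 22.9,"y": -26.2,"z": -7,"ax": 0,"ay": 0,"az": 0.244},
  ],
)

```text
time_s: 1.2
ee_pos: [0.4781, 0.3389, 0.1613]
ee_rot: [3.141, -0.001, 2.992]
ft_force: [-0.2, 0.9, 1.0]
opening: 0.0851
```

```bash
python3 - <<'E'
from ov import *
o=observe();print(o['time_s'],o['ee_pos'],o['ee_rot'],o['ft_force'],o['qpos'])
cw=snap('wrist','w1')
h=[.4787,.3375,1.42]
print(proj(cw,[.4787,.3375,.064]))
overlay('w1',[(rend_hub(cw,h),(0,255,0))],(100,100,400,325),2.6,'ow1')
E
```

```text
1.2 [0.47807097 0.33889519 0.16129274] [ 3.14107278e+00 -5.45688124e-04  2.99194497e+00] [-0.17152851  0.87957404  0.98027055] [-0.69735507  0.43984809  0.03068398  1.82640653 -0.01799344  0.8755918
  0.76308457]
[252.64419988 193.19560266]
```

View pics/ow1.png

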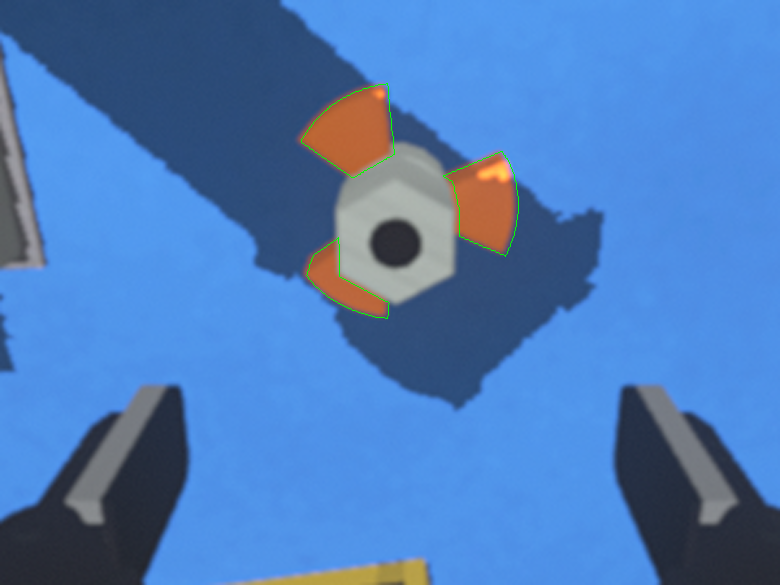

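The wrist view confirms the fit: the hub3 outline matches within about 1 mm, centre near image px (253,193). Descend, close and lift.

>>> jog_arm(
  targets=[
    {"claw": 8.5,"x": 0,"y": 0,"z": -5,"ax": 0,"ay": 0,"az": 0},
    {"claw": 8.5,"x": 0,"y": 0,"z": -9.5,"ax": 0,"ay": 0,"az": 0},
    {"claw": 8.5,"x": 0,"y": 0,"z": -12.3,"ax": 0,"ay": 0,"az": 0},
    {"claw": 8.5,"x": 0,"y": 0,"z": -13.1,"ax": 0,"ay": 0,"az": 0},
    {"claw": 8.5,"x": 0,"y": 0,"z": -13.1,"ax": 0,"ay": 0,"az": 0},
    {"claw": 3.5,"x": 0,"y": 0,"z": -13.1,"ax": 0,"ay": 0,"az": 0},
    {"claw": 3,"x": 0,"y": 0,"z": -13.1,"ax": 0,"ay": 0,"az": 0},
    {"claw": 2,"x": 0,"y": 0,"z": -13.1,"ax": 0,"ay": 0,"az": 0},
    {"claw": 1,"x": 0,"y": 0,"z": -13.1,"ax": 0,"ay": 0,"az": 0},
    {"claw": 0,"x": 0,"y": 0,"z": -13.1,"ax": 0,"ay": 0,"az": 0},
    {"claw": 0,"x": 0,"y": 0,"z": -13.1,"ax": 0,"ay": 0,"az": 0},
  ],
)

```text
time_s: 2.62
ee_pos: [0.479, 0.3384, 0.0315]
ee_rot: [3.141, 0.001, 2.991]
ft_force: [-0.7, -1.7, 7.7]
opening: 0.0394
```

>>> jog_arm(
  targets=[
    {"claw": 0,"x": 0,"y": 0,"z": 0.5,"ax": 0,"ay": 0,"az": 0},
    {"claw": 0,"x": 0,"y": 0,"z": 3,"ax": 0,"ay": 0,"az": 0},
    {"claw": 0,"x": 0,"y": 0,"z": 7,"ax": 0,"ay": 0,"az": 0},
    {"claw": 0,"x": 0,"y": 0,"z": 11,"ax": 0,"ay": 0,"az": 0},
    {"claw": 0,"x": 0,"y": 0,"z": 15,"ax": 0,"ay": 0,"az": 0},
    {"claw": 0,"x": 0,"y": 0,"z": 16,"ax": 0,"ay": 0,"az": 0},
    {"claw": 0,"x": 0,"y": 0,"z": 16,"ax": 0,"ay": 0,"az": 0},
    {"claw": 0,"x": 0,"y": 0,"z": 16,"ax": 0,"ay": 0,"az": 0},
  ],
)

```text
time_s: 3.62
ee_pos: [0.4773, 0.3374, 0.188]
ee_rot: [-3.139, -0.003, 2.992]
ft_force: [0.1, -0.1, -4.7]
opening: 0.0388
```

```bash
python3 - <<'E'
from ov import *
o=observe();print(o['time_s'],o['ee_pos'],o['ee_rot'],o['ft_force'],o['moment'])
cw=snap('wrist','w2')
z=o['ee_pos'][2]-.0315
overlay('w2',[(rend_hub(cw,[o['ee_pos'][0],o['ee_pos'][1],1.42],z),(0,255,0))],(100,130,400,355),2.6,'ow2')
E
```

```text
3.625 [0.47728686 0.33736026 0.18801046] [-3.13865423e+00 -2.72904855e-03  2.99172443e+00] [ 0.06572939 -0.05871717 -4.74696684] [0.01055761 0.02272245 0.01439828]
```

View pics/ow2.png

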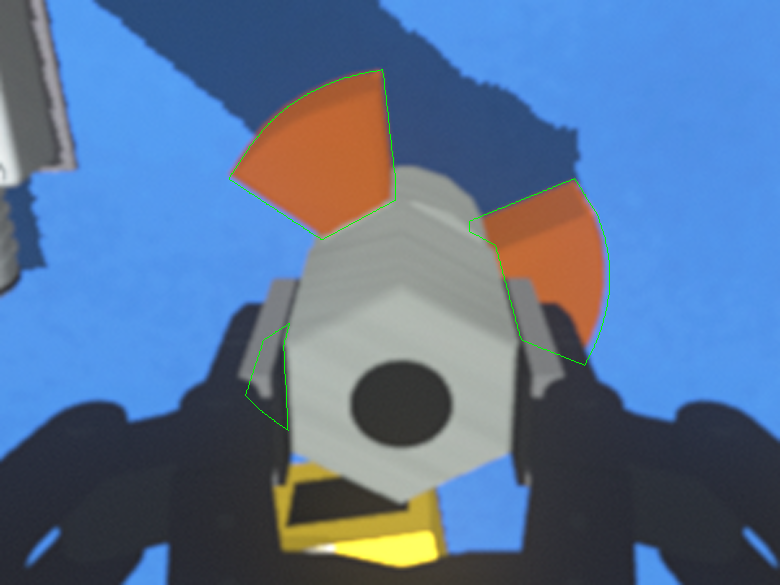

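hub3 is held squarely; its outline matches at 1.42 yaw and the weight is about 4.7 N. Carry it to above the seat, turning +0.41.

>>> jog_arm(
  targets=[
    {"claw": 0,"x": 0,"y": -2.5,"z": 0,"ax": 0,"ay": 0,"az": 0.04},
    {"claw": 0,"x": 0.1,"y": -7,"z": 0,"ax": 0,"ay": 0,"az": 0.1},
    {"claw": 0,"x": 0.2,"y": -12,"z": 0,"ax": 0,"ay": 0,"az": 0.16},
    {"claw": 0,"x": 0.3,"y": -17,"z": 0,"ax": 0,"ay": 0,"az": 0.22},
    {"claw": 0,"x": 0.4,"y": -22,"z": 0,"ax": 0,"ay": 0,"az": 0.28},
    {"claw": 0,"x": 0.5,"y": -27,"z": 0,"ax": 0,"ay": 0,"az": 0.34},
    {"claw": 0,"x": 0.6,"y": -32,"z": 0,"ax": 0,"ay": 0,"az": 0.38},
    {"claw": 0,"x": 0.7,"y": -36.5,"z": 0,"ax": 0,"ay": 0,"az": 0.41},
    {"claw": 0,"x": 0.8,"y": -39.5,"z": 0,"ax": 0,"ay": 0,"az": 0.41},
    {"claw": 0,"x": 0.8,"y": -40.4,"z": 0,"ax": 0,"ay": 0,"az": 0.41},
    {"claw": 0,"x": 0.8,"y": -40.4,"z": 0,"ax": 0,"ay": 0,"az": 0.41},
    {"claw": 0,"x": 0.8,"y": -40.4,"z": 0,"ax": 0,"ay": 0,"az": 0.41},
  ],
)

```text
time_s: 5.18
ee_pos: [0.4863, -0.0641, 0.1899]
ee_rot: [3.141, -0.001, -2.879]
ft_force: [0.0, 0.2, -5.2]
opening: 0.0396
```

```bash
python3 - <<'E'
from ov import *
o=observe();print(o['time_s'],o['ee_pos'],o['ee_rot'],o['ft_force'],o['moment'],o['opening'])
cw=snap('wrist','w3');ct=snap('top','t3');cs=snap('scene','s3')
z=o['ee_pos'][2]-.0315; e=o['ee_pos']
h=[e[0],e[1],1.829]; s=[.4857,-.0664,-.265]
a=overlay('w3',[(rend_hub(cw,h,z),(0,255,0)),(rend_jaw(cw,s),(0,0,255))],(100,90,400,340),1.6,'ow3')
b=overlay('s3',[(rend_hub(cs,h,z),(0,255,0)),(rend_jaw(cs,s),(0,0,255))],(180,110,250,220),4,'os3')
b=b[:400,:320]; b=cv2.copyMakeBorder(b,0,400-b.shape[0],0,320-b.shape[1],cv2.BORDER_CONSTANT)
cv2.imwrite('pics/o3.png',cv2.hconcat([a[:400,:480],b]))
E
```

```text
5.175 [ 0.48633808 -0.06414634  0.18990143] [ 3.14070042e+00 -5.36922552e-04 -2.87922503e+00] [ 0.01793404  0.24648516 -5.23438498] [ 0.02167016 -0.02509178 -0.00254405] 0.03959297598519686
```

View pics/o3.png

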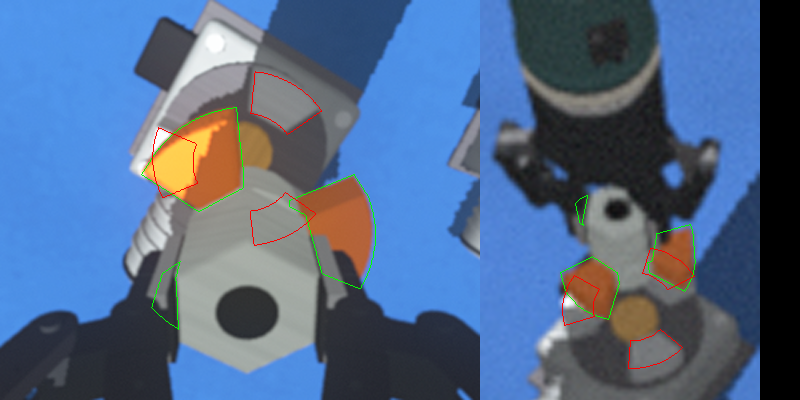

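Hub and jaw outlines match in both the wrist and scene views, with the lugs over the gaps. Lower to just above the jaws and re-measure.

>>> jog_arm(
  targets=[
    {"claw": 0,"x": 0,"y": 0,"z": -2.5,"ax": 0,"ay": 0,"az": 0},
    {"claw": 0,"x": 0,"y": 0,"z": -4.5,"ax": 0,"ay": 0,"az": 0},
    {"claw": 0,"x": 0,"y": 0,"z": -5.5,"ax": 0,"ay": 0,"az": 0},
    {"claw": 0,"x": 0,"y": 0,"z": -5.5,"ax": 0,"ay": 0,"az": 0},
    {"claw": 0,"x": 0,"y": 0,"z": -5.5,"ax": 0,"ay": 0,"az": 0},
    {"claw": 0,"x": 0,"y": 0,"z": -5.5,"ax": 0,"ay": 0,"az": 0},
  ],
)

```text
time_s: 6.08
ee_pos: [0.487, -0.0658, 0.136]
ee_rot: [-3.141, 0.002, -2.881]
ft_force: [0.2, 0.2, -4.9]
opening: 0.039
```

```bash
cat > chk.py <<'E'
from ov import *
import sys
n=sys.argv[1]
o=observe();print(o['time_s'],o['ee_pos'],o['ee_rot'],o['ft_force'],o['moment'],o['opening'])
cw=snap('wrist','w'+n);cs=snap('scene','s'+n)
e=o['ee_pos'];z=float(sys.argv[2]) if len(sys.argv)>2 else e[2]-.0315
h=[e[0],e[1],1.829]; s=[.4857,-.0664,-.265]
a=overlay('w'+n,[(rend_hub(cw,h,z),(0,255,0)),(rend_jaw(cw,s),(0,0,255))],(100,90,400,340),1.6,'ow')
b=overlay('s'+n,[(rend_hub(cs,h,z),(0,255,0)),(rend_jaw(cs,s),(0,0,255))],(180,130,245,220),4.9,'os')
b=b[:400,:318]; b=cv2.copyMakeBorder(b,0,400-b.shape[0],0,320-b.shape[1],cv2.BORDER_CONSTANT)
cv2.imwrite(f'pics/o{n}.png',cv2.hconcat([a[:400,:480],b]))
E
python3 chk.py 4
```

```text
6.075 [ 0.48703072 -0.06579607  0.13603754] [-3.14118503e+00  1.52160960e-03 -2.88144836e+00] [ 0.16901618  0.15815941 -4.93975819] [ 0.01723021  0.04489505 -0.01555971] 0.03903811974878125
```

View pics/o4.png

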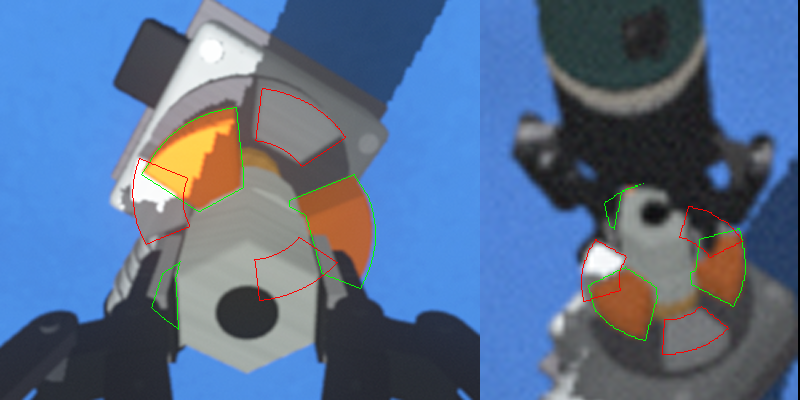

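Everything is aligned. Lower it between the jaws to just above the bush.

>>> jog_arm(
  targets=[
    {"claw": 0,"x": -0.1,"y": 0,"z": -0.7,"ax": 0,"ay": 0,"az": 0},
    {"claw": 0,"x": -0.1,"y": 0,"z": -1.3,"ax": 0,"ay": 0,"az": 0},
    {"claw": 0,"x": -0.1,"y": 0,"z": -1.8,"ax": 0,"ay": 0,"az": 0},
    {"claw": 0,"x": -0.1,"y": 0,"z": -2.2,"ax": 0,"ay": 0,"az": 0},
    {"claw": 0,"x": -0.1,"y": 0,"z": -2.2,"ax": 0,"ay": 0,"az": 0},
    {"claw": 0,"x": -0.1,"y": 0,"z": -2.2,"ax": 0,"ay": 0,"az": 0},
  ],
)

```text
time_s: 6.92
ee_pos: [0.4856, -0.0658, 0.1134]
ee_rot: [-3.142, 0.0, -2.881]
ft_force: [-0.7, -0.6, -4.6]
opening: 0.0394
```

```bash
python3 chk.py 5
```

```text
6.925 [ 0.48557864 -0.06576819  0.11336474] [-3.14155325e+00  2.53279472e-04 -2.88145950e+00] [-0.71689362 -0.64511719 -4.59915101] [ 0.00120831  0.01624976 -0.04611463] 0.03937932403139211
```

View pics/o5.png

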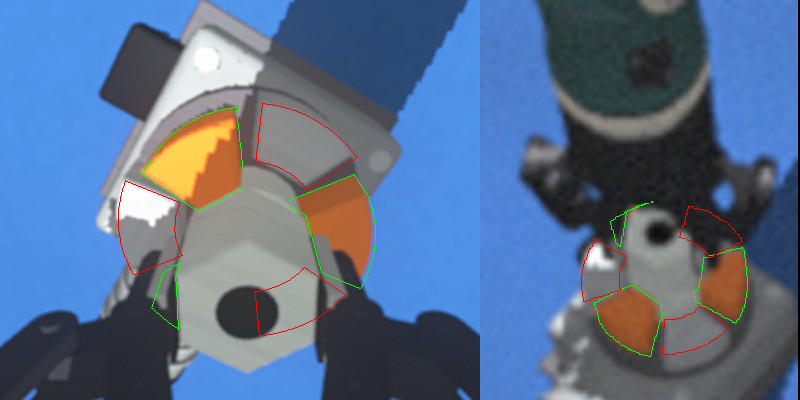

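The lugs sit between the jaws with no contact. Now push down.

>>> jog_arm(
  targets=[
    {"claw": 0,"x": 0,"y": 0,"z": -0.3,"ax": 0,"ay": 0,"az": 0},
    {"claw": 0,"x": 0,"y": 0,"z": -0.6,"ax": 0,"ay": 0,"az": 0},
    {"claw": 0,"x": 0,"y": 0,"z": -0.9,"ax": 0,"ay": 0,"az": 0},
    {"claw": 0,"x": 0,"y": 0,"z": -1.2,"ax": 0,"ay": 0,"az": 0},
    {"claw": 0,"x": 0,"y": 0,"z": -1.2,"ax": 0,"ay": 0,"az": 0},
    {"claw": 0,"x": 0,"y": 0,"z": -1.2,"ax": 0,"ay": 0,"az": 0},
  ],
)

```text
time_s: 7.78
ee_pos: [0.4859, -0.0658, 0.102]
ee_rot: [-3.141, 0.001, -2.881]
ft_force: [-1.6, 0.7, 5.6]
opening: 0.0391
```

>>> jog_arm(
  targets=[
    {"claw": 0,"x": 0,"y": 0,"z": -0.15,"ax": 0,"ay": 0,"az": 0},
    {"claw": 0,"x": 0,"y": 0,"z": -0.3,"ax": 0,"ay": 0,"az": 0},
    {"claw": 0,"x": 0,"y": 0,"z": -0.3,"ax": 0,"ay": 0,"az": 0},
  ],
)

```text
time_s: 8.15
ee_pos: [0.486, -0.0658, 0.1014]
ee_rot: [3.141, 0.001, -2.882]
ft_force: [-10.8, 1.3, 31.5]
opening: 0.0393
```

```bash
python3 chk.py 6 0.07
```

```text
8.15 [ 0.48596766 -0.06581383  0.10135334] [ 3.14125273e+00  1.23681917e-03 -2.88154674e+00] [-10.83637981   1.2697846   31.53551565] [0.22355612 2.27144009 0.01057644] 0.039316777809205304
```

View pics/o6.png

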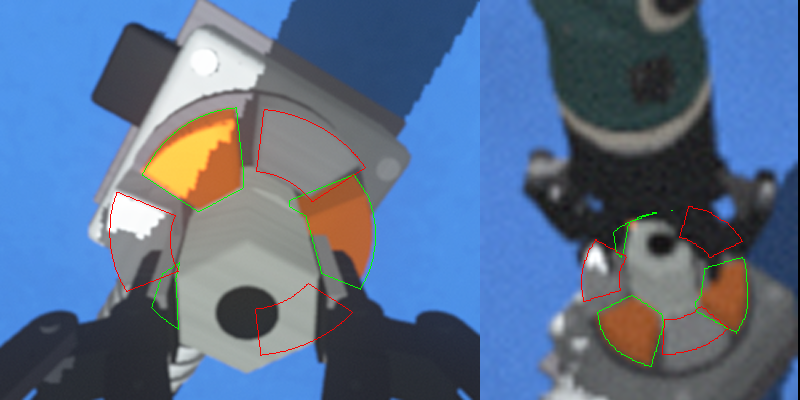

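The force rose to 31 N just as hub3's underside reached z≈0.070, and the outline at home height matches. Relax, open and retreat.

>>> jog_arm(
  targets=[
    {"claw": 0,"x": 0,"y": 0,"z": 0.2,"ax": 0,"ay": 0,"az": 0},
    {"claw": 0,"x": 0,"y": 0,"z": 0.2,"ax": 0,"ay": 0,"az": 0},
    {"claw": 5,"x": 0,"y": 0,"z": 0.2,"ax": 0,"ay": 0,"az": 0},
    {"claw": 7,"x": 0,"y": 0,"z": 0.2,"ax": 0,"ay": 0,"az": 0},
    {"claw": 8.5,"x": 0,"y": 0,"z": 0.2,"ax": 0,"ay": 0,"az": 0},
    {"claw": 8.5,"x": 0,"y": 0,"z": 0.2,"ax": 0,"ay": 0,"az": 0},
    {"claw": 8.5,"x": 0,"y": 0,"z": 0.2,"ax": 0,"ay": 0,"az": 0},
  ],
)

```text
time_s: 9.12
ee_pos: [0.4854, -0.0657, 0.1002]
ee_rot: [3.142, -0.0, -2.881]
ft_force: [0.9, -0.1, -0.2]
opening: 0.085
```

>>> jog_arm(
  targets=[
    {"claw": 8.5,"x": 0,"y": 0,"z": 1,"ax": 0,"ay": 0,"az": 0},
    {"claw": 8.5,"x": 0,"y": 0,"z": 3,"ax": 0,"ay": 0,"az": 0},
    {"claw": 8.5,"x": 0,"y": 0,"z": 7,"ax": 0,"ay": 0,"az": 0},
    {"claw": 8.5,"x": 0,"y": 0,"z": 11,"ax": 0,"ay": 0,"az": 0},
    {"claw": 8.5,"x": 0,"y": 0,"z": 11,"ax": 0,"ay": 0,"az": 0},
    {"claw": 8.5,"x": 0,"y": 0,"z": 11,"ax": 0,"ay": 0,"az": 0},
  ],
)

```text
time_s: 9.88
ee_pos: [0.4852, -0.0657, 0.2104]
ee_rot: [3.141, 0.0, -2.881]
ft_force: [-0.2, 0.3, -0.7]
opening: 0.0849
```

```bash
python3 - <<'E'
from ov import *
o=observe();print(o['time_s'],o['ee_pos'],o['ft_force'],o['opening'])
cw=snap('wrist','w7');ct=snap('top','t7');cs=snap('scene','s7')
s=[.4857,-.0664,-.265];h=[.4857,-.0662,1.829]
a=overlay('w7',[(rend_hub(cw,h,.07),(0,255,0)),(rend_jaw(cw,s),(0,0,255))],(130,80,380,330),1.6,'ow')
b=overlay('s7',[(rend_hub(cs,h,.07),(0,255,0)),(rend_hub(cs,h,.075),(255,0,255)),(rend_jaw(cs,s),(0,0,255))],(185,145,250,210),6,'os')
b=cv2.resize(b,(390,400)); cv2.imwrite('pics/o7.png',cv2.hconcat([a[:400,:400],b]))
E
```

```text
9.875 [ 0.48515032 -0.06570555  0.21041466] [-0.15111157  0.30411485 -0.67563448] 0.08493996601839114
```

View pics/o7.png

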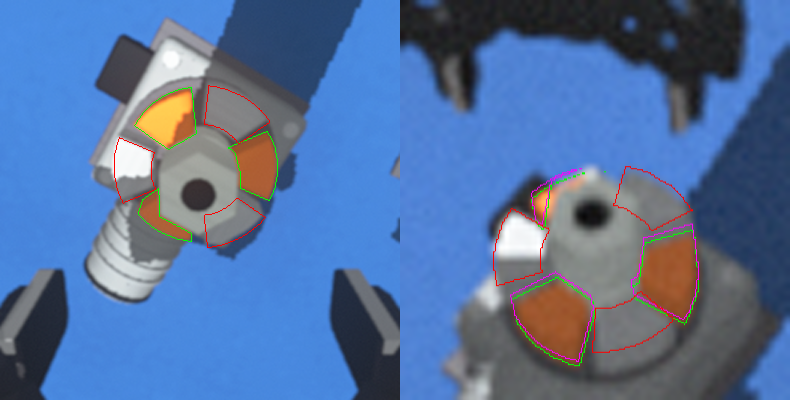

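View pics/s7.png

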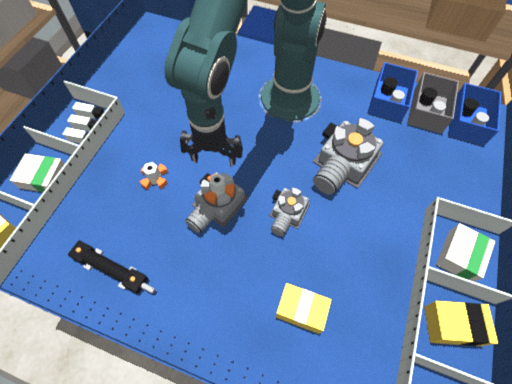

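It looks home. As a numerical check on height, I'll fit hub z from the lug outlines in the new images.

```bash
python3 - <<'E'
from ov import *
from scipy.optimize import minimize
ct,cs,cw=load('t7'),load('s7'),load('w7')
def om(c,box):
    h=hsv(c);m=((h[...,0]<22)&(h[...,1]>120)&(h[...,2]>70)).astype(np.float32);o=np.zeros_like(m);u0,v0,u1,v1=box;o[v0:v1,u0:u1]=m[v0:v1,u0:u1];return o
mw=om(cw,(200,125,310,240));ms=om(cs,(200,172,235,206));print(mw.sum(),ms.sum())
def cost(p,z,c,mk):
    m=cv2.resize(rend_hub(c,p,z).astype(np.float32),(512,384),interpolation=cv2.INTER_AREA);return np.abs(m-mk).sum()/mk.sum()
for z in (.064,.067,.070,.073,.076,.080):
    r=[]
    for cl in ([(cw,mw)],[(cs,ms)],[(cw,mw),(cs,ms)]):
        p0=np.array([.4857,-.0662,1.829]);sim=np.array([p0]+[p0+np.eye(3)[i]*[.003,.003,.05][i] for i in range(3)])
        q=minimize(lambda p:sum(cost(p,z,*k) for k in cl),p0,method='Nelder-Mead',options=dict(initial_simplex=sim,maxiter=100)); r+=[np.round(q.x,4),round(q.fun,3)]
    print(z,*r)
E
```

```text
2038.0 228.0
0.064 [ 0.4876 -0.066   1.8217] 0.102 [ 0.4847 -0.0665  1.8118] 0.206 [ 0.4867 -0.0662  1.8234] 0.386
0.067 [ 0.4866 -0.0661  1.8278] 0.101 [ 0.4862 -0.0656  1.8247] 0.209 [ 0.4865 -0.0659  1.8255] 0.329
0.07 [ 0.4856 -0.0666  1.83  ] 0.126 [ 0.4873 -0.0651  1.7987] 0.218 [ 0.486 -0.066  1.832] 0.367
0.073 [ 0.4846 -0.0666  1.8327] 0.166 [ 0.4886 -0.064   1.8123] 0.217 [ 0.4857 -0.0662  1.829 ] 0.499
0.076 [ 0.4837 -0.0667  1.8368] 0.212 [ 0.4897 -0.0632  1.8084] 0.219 [ 0.4859 -0.0662  1.829 ] 0.672
0.08 [ 0.4826 -0.0667  1.8397] 0.276 [ 0.4918 -0.0621  1.8141] 0.232 [ 0.4858 -0.066   1.8331] 0.927
```

The image fit gives z of about 0.067–0.070, which is home within calibration error and rules out the 10 mm proud position. hub4 and the carton look unmoved.

```bash
python3 -c "
from h import *
print(finish_job())"
```

```text
the job is handed in; nothing more can be done
None
```

The three-lug coupling half is seated in the middle-sized gearmotor's flange, pushed home and released. The job was handed in at about 10 s of the 38 s allowed. I gripped it by its hex flats, turned it +0.41 rad so the lugs lined up with the gaps, and lowered it between the jaws.

**Push:** the push met about 10 N from the bush. It then stopped hard at 31.5 N, with the coupling's underside reckoned at z ≈ 0.070 m.

**Release:** the gripper is open and about 11 cm up, and the force reading is back near zero.

**Last checks:**
- **Position:** the coupling's outline fits at about (0.486, -0.066), yaw 1.83, with its lugs between the jaws.
- **Height:** a combined wrist and scene fit favoured 0.067 m, with 0.070 m next best. That is within the camera calibration and rules out the coupling sitting 10 mm proud. The scene camera on its own barely constrains the height.
- **Side force:** there was about 11 N of sideways force during the final press, gone after release.
- **Other parts:** the four-lug half and the carton look unmoved in the last scene picture, but I compared them only by eye.

The first move call was refused because its rows left out some fields; nothing moved.

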